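# Hang the ear defenders on the studio rail

## Task

Pick up the yellow ear defenders lying on the potter's bench and hang them over the steel rail: middle of the headband on the bar, one ear cup on either side. The rail's height has been changed, so tip them well over towards hanging (clearly more than halfway from flat), feel your way down until the band rests gently on the bar, and only then let go; do not drop them on or press hard, and wait until they hang still. Leave the mug, the plaster mould and the knife as they are.

Things in the scene. Friction and masses are not known exactly. Their poses are not given: they have to be found in the camera images.
- ear_defenders: Rigid ear defenders lying on one side, 150 mm long, 152 wide, 64 thick, 0.24 kg. Origin: underside, mid length and width. +x points to the headband's crown, z is the thickness (up while lying). Yellow/black ear cups: x = -75 to -5 mm, |y| = 28 to 68, z = 0 to 64 (56 mm gap between them). Black band legs along x at |y| = 68 to 76. Between crown and cups it is empty.
- band_crown (a point): Middle of the inner face of the headband's crown (x = 67, y = 0, z = 32 mm in the ear defenders, same axes); this goes on the bar. The crown is a straight black strip along y, y = -60 to 60 mm, 8 mm thick (x = 67 to 75), 30 mm wide (z = 17 to 47). Within 22 mm of its middle a grey cushion forms a shallow V groove, its sides falling 30 degrees away from this point, which seats on the bar.
- rail_stand: Green stand fixed to the bench with a horizontal steel bar, 16 mm diameter. Origin on the bench right below the bar's middle; the bar runs along x from its free end, a red 24 mm ball at x = -112 mm (nearer the robot), to the post (40 mm thick, base 100 x 120 mm) at x = 150. A friction clamp sets the bar's height: its top is somewhere from 178 to 238 mm above the bench, this pose does not tell.
- mug: Bystander: grey clay mug, 76 mm wide, 110 mm high, handle on its +y side; origin under its centre.
- mould: Bystander: white plaster mould, 96 mm diameter, 75 mm high; origin under its centre.
- knife: Bystander: flat potter's palette knife lying on the bench, 180 mm long along its x axis; origin at its middle underneath.
Things that resemble listed ones, but are neither listed nor needed, are in the scene too. Leave any blue or red look-alike of the ear_defenders alone.

How it is judged:
By the outcome, as a careful person would: the job done as asked, in the order asked, and still so for the second after the job is handed in, with the robot touching nothing.
It also fails if it takes over 61 s, if anything falls off the work surface, if the arm or the gripper's body presses on something with over 40 N, if the wrist force passes 120 N, or if a joint passes its speed limit or range.

## Robot

A 6-joint arm with a two-finger parallel gripper is mounted at the origin on the work surface. World frame = base frame: x ahead of the robot, y to its left, z up, the work surface at z = 0. Lengths are in m, angles in degrees, forces in N, time in s.
With the tool pointing down it reaches from about 0.25 to 0.725 m from the base axis. Payload 9.7 kg.
Tool frame: the origin (TCP) lies at the very end of the fingers, on their centre line; the grasp point (between the pads) lies 19 mm behind it (bot.grip_depth is the distance from the TCP to the grasp point, in m); z points along the fingers, y is the direction in which the jaws open and shut (so a half turn about z gives the same grasp; the last joint's range is limited). The gripper opens to 85 mm and grips with 20 to 120 N. Pads are 22 mm wide; open, the fingers measure 114 mm over their backs; the gripper's body (76 mm by 85 mm) begins 54 mm behind the grasp point. The pads swing forward as they close: fully open they stand 13 mm farther back than shut.
Start: joints at [70.531, 4.979, 10.078, 95.1, 0, 90], TCP at [0.183, 0.519, 0.231] pointing down, gripper open.
Joint ranges: [-179.16, 179.16], [-48.56, 103.87], [-65.8, 70.77], [-126.05, 130.52], [-82.76, 87.17], [-180, 180]. Speed limits (degrees/s): [127.2, 127.2, 147.25, 180, 180, 180].

## Interface

Orientations are given as [roll, pitch, yaw] about the fixed x, y, z axes, in that order (R = Rz(yaw) Ry(pitch) Rx(roll)).
In Python, from workcell import telemetry, optics, order, bot gives the robot as it stands. The module is installed in compiled form; this text tells all that it offers.
- The arm moves only by the shell command python3 -m inch 'ROWS' [FORCE]. ROWS is JSON, a list of rows, each a list of 7 numbers: the shift along the tool's x, y, z in m, then the turn, a rotation vector about the tool's x, y, z in rad, then the closure, from 0 (fully open) to 1 (shut). In form: [[tx, ty, tz, rx, ry, rz, grip], ...]. A call has 1 to 12 rows; each row is the pose to reach, as a shift and turn from the pose commanded when the call began, along the tool's axes at that moment; what a row does not reach only later rows make up. A row lasts 1/12 s, in which the tool goes at most 41.7 mm and 7.16 degrees, less where a joint would pass 70% of its speed; a pose out of reach is approached as far as the arm can. A call with a gripper value outside its range is refused whole. The fingers move at their own pace and stop on an object; FORCE is the grip in N (left out, the last holds). Time passes only in rows, so rows that repeat a pose let the fingers close. It gives the time, the measured TCP pose, the force and the opening at its end, in the units of the state.
- telemetry.get_obs(): the state, without advancing time (a new reading comes with each control period).
- optics.camera(name): name is "side" or "top" or "wrist"; returns (picture, depth): 400x640x3 uint8, red, green, blue; 400x640 float32, m along the optical axis (not along the pixel's ray), 0 where there is no reading.
- optics.camera_info(name): a dict with "camera_matrix" (3x3 intrinsics, pixels), "k1" (the pictures are not rectified: a ray, as slopes to the right and down, at radius r is drawn at 1 + k1 r^2 times it, then the intrinsics apply), "xyz" and "attitude" of the camera in the world; the wrist camera has in their place "mount" (4x4, takes a point from camera to tool coordinates, whose origin is the TCP and whose axes are the flange's). Camera axes: x right, y down, z forward; pixel columns grow to the right and rows downward; lengths in m; the calibration is good to about 2 mm. A picture is of the moment at which its call begins: read the wrist's pose just before it. camera_info takes no time and is no camera call.
- order.job_done(): hands the job in, once; it reports no verdict.
The state is a dict: "time": time; "q": joint angles; "qd": joint speeds; "joint_efforts": joint torques, N m; "ee_pos": TCP position; "tcp_rot": TCP orientation; "wrist_force": force on the tool from outside, world axes, zero at the start; "torque": the same for the moment, N m; "opening": finger opening in m.
Only numpy, scipy, OpenCV 4.12 (cv2) and the standard library are available. Lean on these libraries where they do the work, as an engineer would, in place of code of your own. Each camera call takes 0.05 s, during which the arm holds its last target. There are 200 camera calls.

## Working session

There is one attempt and no reset: what is moved stays moved. The work goes in short steps, Python scripts to look and compute and a shell command to move; the robot and the scene stay as the last step left them, time stands still between calls to the robot, and variables do not carry over. Pictures are saved under pics/ and viewed, about 8 in all and at most 12, crops included, and the job is handed in when it is done.

```bash
mkdir -p pics
cat > h.py <<'E'
import numpy as np, cv2
from scipy.spatial.transform import Rotation as R
from workcell import telemetry, optics, order, bot
def rot(rpy): return R.from_euler('xyz',rpy,degrees=True).as_matrix()
def campose(n,obs=None):
    i=optics.camera_info(n)
    if n=='wrist':
        T=np.eye(4);T[:3,:3]=rot(obs['tcp_rot']);T[:3,3]=obs['ee_pos'];M=T@np.array(i['mount'])
        return M[:3,:3],M[:3,3]
    return rot(i['attitude']),np.array(i['xyz'])
def cloud(n,depth,obs=None):
    i=optics.camera_info(n);K=np.array(i['camera_matrix']);h,w=depth.shape
    u,v=np.meshgrid(np.arange(w),np.arange(h))
    p=np.stack([u,v],-1).reshape(-1,1,2).astype(np.float64)
    s=cv2.undistortPoints(p,K,np.array([i['k1'],0,0,0.])).reshape(h,w,2)
    Rm,t=campose(n,obs)
    return np.concatenate([s*depth[...,None],depth[...,None]],-1)@Rm.T+t
def shot(n,tag):
    o=telemetry.get_obs();p,d=optics.camera(n)
    cv2.imwrite(f'pics/{tag}.png',p[...,::-1]);np.savez(f'pics/{tag}.npz',p=p,c=cloud(n,d,o),d=d)
    return p,d,cloud(n,d,o)
E
python3 - <<'E'
from h import *
print(telemetry.get_obs())
for n in('side','top','wrist'): print(n,optics.camera_info(n))
for n in('side','top'): shot(n,n+'0')
E
```

```text
{'time': 0.0, 'q': array([7.05312714e+01, 5.01120597e+00, 1.00327938e+01, 9.50999962e+01,
       5.38295858e-05, 8.99985356e+01]), 'qd': array([ 0.0158826 , -0.013517  , -0.02618221,  0.07156355,  0.00147771,
        0.08511728]), 'joint_efforts': array([-2.09537211e-03, -5.20403731e+01,  4.64792204e+01,  1.69716740e-02,
       -1.19624356e-04,  2.12589651e-05]), 'ee_pos': array([0.18322965, 0.51832426, 0.23056719]), 'tcp_rot': array([-1.79921592e+02, -5.58335730e-05,  1.60532736e+02]), 'wrist_force': array([1.16354858, 0.37241097, 0.72591867]), 'torque': array([-0.00123334, -0.05938479,  0.05275397]), 'opening': 0.08555455266535744}
side {'camera_matrix': array([[465.36312187,   0.        , 316.79156355],
       [  0.        , 465.36312187, 195.88866239],
       [  0.        ,   0.        ,   1.        ]]), 'k1': -0.13618763836894973, 'xyz': array([ 0.44924406, -0.87680118,  0.80147992]), 'attitude': array([-1.33907363e+02, -8.91692876e-02, -8.38811767e+00])}
top {'camera_matrix': array([[362.50213073,   0.        , 315.61519272],
       [  0.        , 362.50213073, 201.69247212],
       [  0.        ,   0.        ,   1.        ]]), 'k1': -0.03058086044302544, 'xyz': array([ 0.4177299 , -0.11405374,  1.14781112]), 'attitude': array([-172.23484365,    1.02665538,  -88.39197672])}
wrist {'camera_matrix': array([[284.18965379,   0.        , 317.35814915],
       [  0.        , 284.18965379, 198.63202309],
       [  0.        ,   0.        ,   1.        ]]), 'k1': -0.02917078491453023, 'mount': array([[-9.94897456e-04, -9.55185233e-01, -2.96007064e-01,
         7.51459625e-02],
       [ 9.99999482e-01, -8.86038311e-04, -5.01900963e-04,
        -4.15877788e-04],
       [ 2.17134790e-04, -2.96007409e-01,  9.55185619e-01,
        -1.41313742e-01],
       [ 0.00000000e+00,  0.00000000e+00,  0.00000000e+00,
         1.00000000e+00]])}
```

View pics/top0.png

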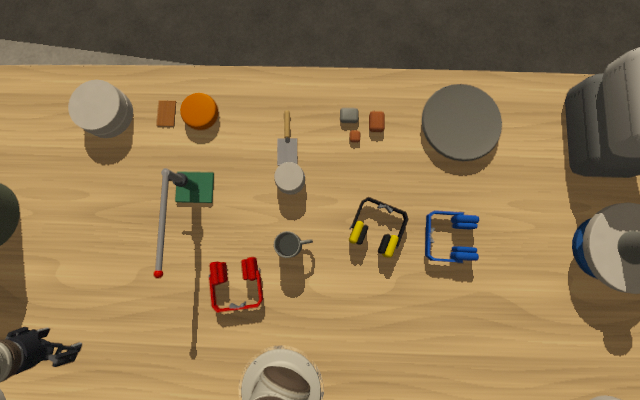

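View pics/side0.png

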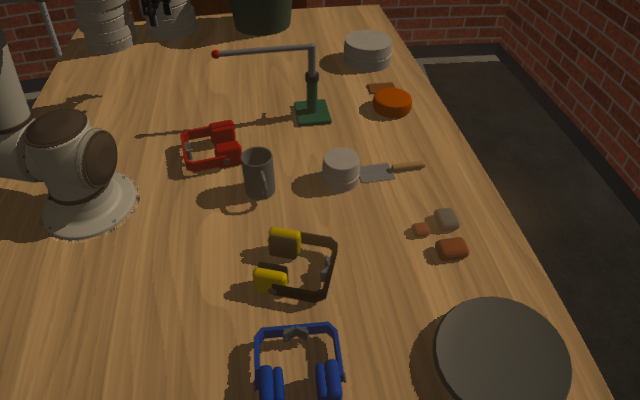

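The top view shows the yellow defenders at about (378,228) with the crown at (383,203), towards +x. The bar runs from the red ball at (158,273) to the post at (166,175). The side view agrees: yellow at (300,262), ball at (215,54), bar end at (312,47).

Run:
```python
from h import *
for n in('top','side'):
    f=np.load(f'pics/{n}0.npz');p,c,d=f['p'],f['c'],f['d']
    hsv=cv2.cvtColor(p,cv2.COLOR_RGB2HSV)
    ye=cv2.inRange(hsv,(24,150,60),(34,255,255))
    k,l,s,ce=cv2.connectedComponentsWithStats(ye)
    for i in range(1,k):
        if s[i,4]>40:
            m=(l==i)&(d>0); q=c[m]; t=q[q[:,2]>np.percentile(q[:,2],97)-.012]
            print(n,'yellow',ce[i],s[i,4],'med',np.median(q,0),'min',q.min(0),'max',q.max(0))
    # all points above bench around defenders
    if n=='top':
        b=(c[...,0]>.3)&(c[...,0]<.55)&(c[...,1]>-.42)&(c[...,1]<-.2)&(c[...,2]>.012)&(c[...,2]<.1)
        print('def pts',b.sum(),c[b].min(0),c[b].max(0)); 
        dark=b&(p.max(-1)<70); print('dark z',np.percentile(c[dark][:,2],[5,50,95]))
        r=cv2.minAreaRect(c[b][:,:2].astype(np.float32)); print(r,cv2.boxPoints(r))
    re=cv2.inRange(hsv,(0,180,60),(6,255,255))
    k,l,s,ce=cv2.connectedComponentsWithStats(re)
    for i in range(1,k):
        if 15<s[i,4]<200:
            q=c[(l==i)&(d>0)]; print(n,'red',ce[i],s[i,4],np.median(q,0),q.max(0) if len(q) else 0)
    b=(c[...,2]>.15)&(c[...,2]<.26)&(c[...,1]>.2)&(c[...,1]<.45)&(c[...,0]>.2)&(c[...,0]<.65)&(d>0)
    q=c[b]; print(n,'bar',len(q),q.min(0),q.max(0))
    for x in np.arange(.22,.6,.04):
        w=q[abs(q[:,0]-x)<.02]
        if len(w): print(round(x,2),len(w),np.median(w,0),w[:,2].max())
    g=cv2.inRange(hsv,(60,80,20),(90,255,255))>0
    q=c[g&(d>0)&(c[...,2]<.05)]; print('green',len(q),q.min(0),q.max(0),np.median(q[:,2]))
```

```text
top yellow [355.98930481 231.71657754] 187 med [ 0.47700825 -0.2134179   0.06256216] min [ 0.44719077 -0.23218899  0.02470777] max [ 0.51097565 -0.19426582  0.06809225]
top yellow [390.92631579 245.9       ] 190 med [ 0.43826204 -0.31765758  0.06221168] min [ 0.40794525 -0.3400998   0.01047918] max [ 0.47164102 -0.29906058  0.07015498]
def pts 861 [ 0.40566543 -0.3725183   0.01344427] [ 0.54975577 -0.20010078  0.07015498]
dark z [0.02700406 0.04971929 0.06151094]
((0.49595433473587036, -0.28143978118896484), (0.15685448050498962, 0.14967414736747742), 69.65858459472656) [[ 0.3985219  -0.32896173]
 [ 0.53886205 -0.3809905 ]
 [ 0.59338677 -0.23391783]
 [ 0.45304662 -0.18188906]]
top red [157.80392157 273.62745098] 51 [0.34851968 0.29745374 0.23306452] [0.35569548 0.30816598 0.23911626]
top bar 868 [0.33772738 0.29026872 0.15208324] [0.62212463 0.31422862 0.23911626]
0.34 78 [0.34831128 0.29835731 0.23203555] 0.23911626385019125
0.38 110 [0.38032873 0.29869648 0.23080846] 0.23634860017867176
0.42 108 [0.41957069 0.29890628 0.23025328] 0.23607686001579087
0.46 106 [0.45944141 0.29917967 
[... 690 characters left out ...]
297297] 37 [0.3487958  0.2940657  0.23060763] [0.35520579 0.30259612 0.23781245]
side bar 814 [0.33585158 0.28730811 0.1514619 ] [0.61961877 0.31655969 0.23781245]
0.34 64 [0.34901922 0.2943993  0.22776066] 0.23781244962866233
0.38 95 [0.37958565 0.29766349 0.22852739] 0.23430890858657694
0.42 95 [0.41979216 0.29651549 0.22796402] 0.2347012786152719
0.46 95 [0.46068397 0.29682722 0.22790298] 0.23384376310003474
0.5 89 [0.50085824 0.29637007 0.22791957] 0.23500830854267873
0.54 78 [0.54025584 0.29771388 0.22764884] 0.23299293930327025
0.58 99 [0.58793407 0.29797837 0.22745887] 0.2344666027472525
green 1 [0.65599978 0.32320029 0.01704986] [0.65599978 0.32320029 0.01704986] 0.017049855726957164
```

```bash
cat > go.py <<'E'
# rotation/shift from current measured pose to a goal, in the tool axes
from h import *
def rel(pos,Rg):
    o=telemetry.get_obs();Rc=rot(o['tcp_rot'])
    return np.round(Rc.T@(np.array(pos)-o['ee_pos']),4),np.round(R.from_matrix(Rc.T@Rg).as_rotvec(),4)
E
python3 - <<'E'
from go import *
for n in('top','side'):
    f=np.load(f'pics/{n}0.npz');p,c,d=f['p'],f['c'],f['d']
    b=(c[...,0]>.36)&(c[...,0]<.6)&(c[...,1]>-.385)&(c[...,1]<-.17)&(c[...,2]>.02)&(c[...,2]<.1)&(d>0)&~((p[...,2]>p[...,0]+30))
    k,l,s,ce=cv2.connectedComponentsWithStats(b.astype(np.uint8)); i=1+s[1:,4].argmax()
    q=c[l==i]; r=cv2.minAreaRect(q[:,:2].astype(np.float32)); print(n,len(q),r,q.min(0),q.max(0))
    y=np.radians(-20.4);ex=np.array([np.cos(y),np.sin(y)]);ey=np.array([-ex[1],ex[0]])
    u=q[:,:2]@ex;v=q[:,:2]@ey
    print('x ext',np.percentile(u,[0,1,99,100]),'y ext',np.percentile(v,[0,1,99,100]))
    for a in np.arange(u.min(),u.max(),.015):
        w=(u>=a)&(u<a+.015);print(round(a,3),w.sum(),v[w].min().round(4),v[w].max().round(4),np.median(q[w][:,2]).round(3))
    uc=(u.min()+u.max())/2;vc=(v.min()+v.max())/2;print('centre',uc*ex+vc*ey)
E
```

```text
top 1058 ((0.49670013785362244, -0.2815890610218048), (0.15762436389923096, 0.1499466747045517), 69.05517578125) [ 0.40566543 -0.3725183   0.02034545] [ 0.58676972 -0.19426582  0.07015498]
x ext [0.48817324 0.49043024 0.63782903 0.63888626] y ext [-0.16936527 -0.16638262 -0.01453086 -0.0116343 ]
0.488 128 -0.1581 -0.022 0.06
0.503 147 -0.1572 -0.0219 0.061
0.518 156 -0.1686 -0.0116 0.06
0.533 173 -0.1694 -0.0119 0.06
0.548 90 -0.1671 -0.0145 0.058
0.563 36 -0.1669 -0.0146 0.046
0.578 36 -0.166 -0.0146 0.046
0.593 36 -0.1667 -0.0147 0.046
0.608 52 -0.1674 -0.0149 0.046
0.623 201 -0.161 -0.0184 0.046
0.638 3 -0.1178 -0.0525 0.046
centre [ 0.49664059 -0.28125454]
side 2956 ((0.49498221278190613, -0.28197067975997925), (0.15818442404270172, 0.14922744035720825), 69.4194564819336) [ 0.40467038 -0.3729109   0.02002674] [ 0.5858719  -0.19353456  0.06834275]
x ext [0.48744422 0.49155846 0.63655315 0.63692625] y ext [-0.17076217 -0.16897947 -0.01781346 -0.0126164 ]
0.487 274 -0.1604 -0.0233 0.059
0.502 385 -0.1607 -0.0231 0.059
0.517 382 -0.1706 -0.0249 0.059
0.532 408 -0.1708 -0.0249 0.058
0.547 367 -0.1691 -0.0126 0.047
0.562 158 -0.1693 -0.0143 0.039
0.577 162 -0.1696 -0.0151 0.038
0.592 157 -0.1698 -0.0137 0.039
0.607 219 -0.1691 -0.0144 0.04
0.622 444 -0.1645 -0.0225 0.047
centre [ 0.49496578 -0.28190078]
```

```bash
python3 -m inch '[[0,0,-0.03,0,0,0,0.2],[0,0,-0.07,0,0,0,0.4],[0,-0.04,-0.1,0,0,0,0.4],[-0.01,-0.08,-0.1,0,0,0,0.4],[-0.02,-0.12,-0.1,0,0,0,0.4],[-0.03,-0.16,-0.1,0,0,0,0.4],[-0.04,-0.20,-0.1,0,0,0,0.4],[-0.06,-0.235,-0.1,0,0,0,0.4],[-0.08,-0.27,-0.1,0,0,0,0.4],[-0.10,-0.305,-0.1,0,0,0,0.4],[-0.13,-0.33,-0.1,0,0,0,0.4],[-0.16,-0.36,-0.1,0,0,0,0.4]]' 60
```

```text
time: 1.1
ee_pos: [0.2083, 0.137, 0.3315]
tcp_rot: [179.9, 0.1, 160.6]
wrist_force: [1.1, 0.6, 0.2]
opening: 0.0514
```

```bash
cat > tgt.py <<'E'
from go import *
Rg=np.column_stack([-np.array([.9367,-.3502,0]),[.3502,.9367,0],[0,0,-1]])
print(rel([.5394,-.2215,.16],Rg))
E
python3 tgt.py
```

```text
(array([-0.4311, -0.2285,  0.1717]), array([0.0014, 0.0012, 0.0194]))
```

```bash
python3 -m inch '[[-0.035,-0.019,0,0,0,0.005,0.4],[-0.071,-0.038,0,0,0,0.01,0.4],[-0.107,-0.057,0,0,0,0.019,0.4],[-0.143,-0.076,0,0,0,0.019,0.4],[-0.179,-0.095,0,0,0,0.019,0.4],[-0.215,-0.114,0,0,0,0.019,0.4],[-0.251,-0.133,0,0,0,0.019,0.4],[-0.287,-0.152,0,0,0,0.019,0.4],[-0.323,-0.171,0.01,0,0,0.019,0.4],[-0.359,-0.19,0.02,0,0,0.019,0.4],[-0.395,-0.209,0.03,0,0,0.019,0.4],[-0.431,-0.228,0.04,0,0,0.019,0.4]]'
python3 -m inch '[[0,0,0.03,0,0,0,0.4],[0,0,0.06,0,0,0,0.4],[0,0,0.09,0,0,0,0.4],[0,0,0.12,0,0,0,0.4],[0,0,0.13,0,0,0,0.4],[0,0,0.13,0,0,0,0.4]]'
python3 - <<'E'
from go import *
p,d,c=shot('wrist','w1')
y=np.radians(-20.4)
b=(c[...,2]>.02)&(c[...,2]<.056)&(d>0)&(np.abs(c[...,0]-.54)<.1)&(np.abs(c[...,1]+.25)<.12)
ex=np.array([np.cos(y),np.sin(y)]);ey=np.array([-ex[1],ex[0]])
q=c[b];u=q[:,:2]@ex;v=q[:,:2]@ey
for a in np.arange(.54,.65,.015):
    w=(u>=a)&(u<a+.015)&(v>-.05)
    if w.sum():print(round(a,3),w.sum(),v[w].min().round(4),v[w].max().round(4),np.median(q[w][:,2]).round(3))
import subprocess;subprocess.run(['python3','tgt.py'])
E
```

```text
time: 2.1
ee_pos: [0.5357, -0.2172, 0.2918]
tcp_rot: [180.0, -0.0, 159.4]
wrist_force: [1.7, 1.9, 0.8]
opening: 0.0511
time: 2.6
ee_pos: [0.5334, -0.2149, 0.1599]
tcp_rot: [180.0, -0.3, 159.4]
wrist_force: [-0.8, 0.4, -0.1]
opening: 0.0514
(array([-0.007 , -0.0042,  0.0025]), array([ 0.0001, -0.0018, -0.0009]))
0.54 210 -0.0497 -0.0134 0.046
0.555 147 -0.042 -0.0162 0.045
0.57 137 -0.024 -0.0163 0.045
0.585 131 -0.0242 -0.0164 0.045
0.6 128 -0.0244 -0.0164 0.045
0.615 206 -0.034 -0.0165 0.045
0.63 315 -0.05 -0.0255 0.044
```

View pics/w1.png

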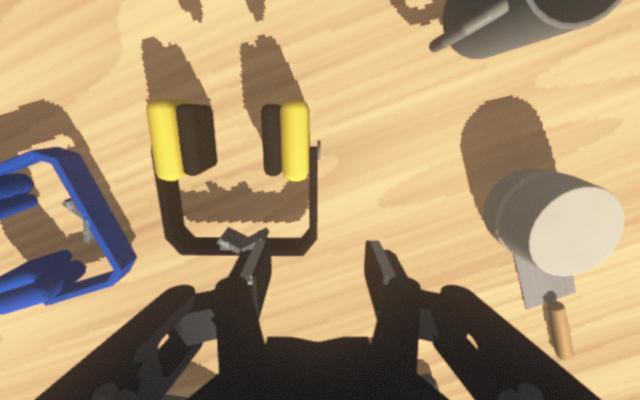

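The wrist view shows the left leg at column 313, between the fingertips at (255,260) and (375,265), with a clear approach. It agrees with the top view to within 2 mm.

```bash
python3 -m inch '[[-0.007,-0.0056,0.03,0,0,0,0.4],[-0.007,-0.0056,0.06,0,0,0,0.4],[-0.007,-0.0056,0.09,0,0,0,0.4],[-0.007,-0.0056,0.12,0,0,0,0.4],[-0.007,-0.0056,0.14,0,0,0,0.4],[-0.007,-0.0056,0.149,0,0,0,0.4],[-0.007,-0.0056,0.149,0,0,0,0.4],[-0.007,-0.0056,0.149,0,0,0,0.4]]' 80
python3 -m inch '[[0,0,0,0,0,0,0.7],[0,0,0,0,0,0,0.85],[0,0,0,0,0,0,1],[0,0,0,0,0,0,1],[0,0,0,0,0,0,1],[0,0,0,0,0,0,1],[0,0,0,0,0,0,1]]' 80
```

```text
time: 3.32
ee_pos: [0.5405, -0.2235, 0.016]
tcp_rot: [-180.0, 0.1, 159.4]
wrist_force: [0.0, -0.5, -0.2]
opening: 0.051
time: 3.9
ee_pos: [0.54, -0.2232, 0.0151]
tcp_rot: [180.0, 0.1, 159.4]
wrist_force: [-0.4, 0.7, 5.0]
opening: 0.0069
```

```bash
python3 -m inch '[[0,0,-0.02,0,0,0,1],[0,0,-0.05,0,0,0,1],[0,0,-0.08,0,0,0,1],[0,0,-0.11,0,0,0,1],[0,0,-0.14,0,0,0,1],[0,0,-0.17,0,0,0,1],[0,0,-0.2,0,0,0,1],[0,0,-0.23,0,0,0,1],[0,0,-0.26,0,0,0,1],[0,0,-0.29,0,0,0,1],[0,0,-0.3,0,0,0,1],[0,0,-0.3,0,0,0,1]]'
python3 - <<'E'
from go import *
o=telemetry.get_obs();print(o['q'],o['ee_pos'],o['wrist_force'],o['torque'])
p,d,c=shot('wrist','w2')
E
```

```text
time: 4.9
ee_pos: [0.5399, -0.2233, 0.3171]
tcp_rot: [-180.0, 0.3, 159.4]
wrist_force: [0.3, 0.1, -1.3]
opening: 0.0069
[-2.24710428e+01  1.28056137e+01  2.86935570e+01  1.05610733e+02
  5.83720850e-03 -1.91440628e+00] [ 0.5399361  -0.2232978   0.31710214] [ 0.3096947   0.06246842 -1.31930428] [ 0.04645652 -0.19074614  0.02010199]
```

View pics/w2.png

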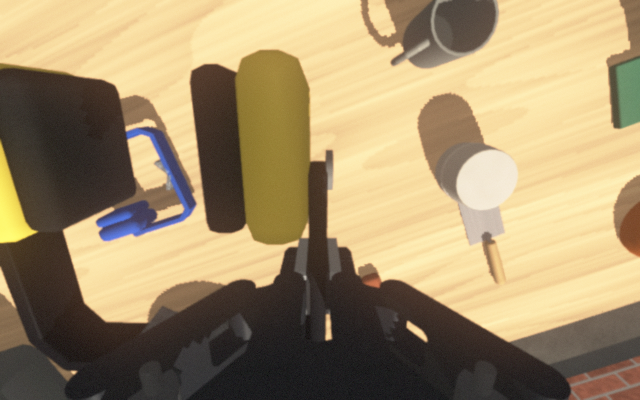

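Run:
```python
from go import *
f=np.load('pics/w2.npz');p,c,d=f['p'],f['c'],f['d']
o=telemetry.get_obs();Rc=rot(o['tcp_rot']);t=(c-o['ee_pos'])@Rc
hsv=cv2.cvtColor(p,cv2.COLOR_RGB2HSV)
b=(d>0)&(d<.3)&(c[...,2]>.2)
for nm,m in(('R',(slice(50,240),slice(190,312))),('L',(slice(70,230),slice(0,135)))):
    q=t[m][b[m]]; w=q[q[:,2]<np.percentile(q[:,2],5)+.02]
    print(nm,len(q),np.percentile(q,[1,50,99],axis=0).round(4).tolist())
    A=np.c_[w[:,:2],np.ones(len(w))];
    top=w
    co=np.linalg.lstsq(A,w[:,2],rcond=None)[0]
    for _ in range(5):
        r=abs(A@co-w[:,2])<.003; co=np.linalg.lstsq(A[r],w[r,2],rcond=None)[0]
    print('plane',co,r.sum())
# crown bit, bottom-left band
m=(slice(230,380),slice(0,160)); bb=b[m]&(p[m].max(-1)<70); q=t[m][bb]
print('band',len(q),np.percentile(q,[1,50,99],axis=0).round(4).tolist())
for r,cc in((260,35),(300,45),(330,60),(340,100),(355,100),(120,285),(150,275),(150,70),(120,30)):
    print(r,cc,d[r,cc],t[r,cc].round(4))
```

```text
R 19710 [[0.0305, -0.0421, -0.0506], [0.0642, -0.0207, -0.0466], [0.0919, -0.004, -0.0249]]
plane [ 0.00618239 -0.1526296  -0.05114189] 16110
L 18731 [[0.0317, -0.1195, -0.0466], [0.0608, -0.1011, -0.0356], [0.09, -0.0993, 0.005]]
plane [-0.05644225  0.34876032 -0.00258545] 6750
band 11510 [[-0.0496, -0.1461, -0.091], [-0.0138, -0.138, -0.0265], [0.0144, -0.0433, -0.005]]
260 35 0.13702165 [ 0.0054 -0.1412 -0.0218]
300 45 0.14132957 [-0.0164 -0.1405 -0.0241]
330 60 0.14743283 [-0.0357 -0.1385 -0.0238]
340 100 0.15552855 [-0.0467 -0.1226 -0.0187]
355 100 0.14586699 [-0.0468 -0.1153 -0.0289]
120 285 0.09105907 [ 0.0723 -0.0108 -0.049 ]
150 275 0.09352973 [ 0.0628 -0.0144 -0.0494]
150 70 0.11260605 [ 0.0607 -0.1009 -0.0301]
120 30 0.09681762 [ 0.0731 -0.1018 -0.0428]
```

The wrist view shows the near leg clamped at (315,260), with both cups raised off the bench. The far side sags about 3°. The crown's inner face is at tool x = -47 mm and its middle at tool y = -71 mm, as expected.

```bash
cat > t2.py <<'E'
from go import *
import sys
phi=np.radians(float(sys.argv[4]));z=np.array([np.cos(phi),0,-np.sin(phi)]);y=np.array([0,1.,0])
Rg=np.column_stack([np.cross(y,z),y,z])
print(rel([float(a) for a in sys.argv[1:4]],Rg)); print(telemetry.get_obs()['q'].round(1))
E
python3 t2.py .462 .10 .37 15; python3 t2.py .462 .369 .38 15
```

```text
(array([ 0.1863,  0.2753, -0.0556]), array([-0.2349, -1.2919, -0.3055]))
[-22.5  12.8  28.5 105.5   0.   -1.9]
(array([ 0.2807,  0.5272, -0.0658]), array([-0.2349, -1.2919, -0.3055]))
[-22.5  12.8  28.5 105.5   0.   -1.9]
```

```bash
python3 -m inch '[[0.015,0.023,-0.005,-0.02,-0.108,-0.025,1],[0.031,0.046,-0.01,-0.039,-0.215,-0.051,1],[0.047,0.069,-0.014,-0.059,-0.323,-0.076,1],[0.062,0.092,-0.019,-0.078,-0.431,-0.102,1],[0.078,0.115,-0.023,-0.098,-0.538,-0.127,1],[0.093,0.138,-0.028,-0.117,-0.646,-0.153,1],[0.109,0.161,-0.033,-0.137,-0.754,-0.178,1],[0.124,0.184,-0.037,-0.157,-0.861,-0.204,1],[0.14,0.207,-0.042,-0.176,-0.969,-0.229,1],[0.155,0.229,-0.046,-0.196,-1.077,-0.255,1],[0.171,0.252,-0.051,-0.215,-1.184,-0.28,1],[0.186,0.275,-0.056,-0.235,-1.292,-0.306,1]]'
python3 t2.py .462 .369 .38 15
```

```text
time: 5.95
ee_pos: [0.5355, 0.1292, 0.389]
tcp_rot: [-179.6, 65.2, 176.7]
wrist_force: [1.4, 0.6, -1.5]
opening: 0.0067
(array([ 0.0446,  0.2347, -0.077 ]), array([-0.0612, -0.1703, -0.0188]))
[ 27.8 -48.5 -37.   39.9 -28.4  14.2]
```

```bash
python3 -m inch '[[0,0.03,0,-0.01,-0.02,0,1],[0,0.06,-0.0,-0.02,-0.04,0,1],[0,0.09,-0.01,-0.03,-0.06,0,1],[0,0.12,-0.02,-0.04,-0.08,-0.01,1],[0.01,0.15,-0.03,-0.05,-0.11,-0.01,1],[0.01,0.18,-0.04,-0.06,-0.14,-0.02,1],[0.01,0.21,-0.05,-0.06,-0.17,-0.02,1],[0.01,0.235,-0.05,-0.06,-0.17,-0.02,1],[0.01,0.235,-0.05,-0.06,-0.17,-0.02,1]]'
python3 t2.py .475 .369 .37 15
```

```text
time: 6.7
ee_pos: [0.5003, 0.3687, 0.3974]
tcp_rot: [-178.9, 74.7, -178.8]
wrist_force: [-0.9, 0.1, -1.4]
opening: 0.0069
(array([ 0.0331,  0.0005, -0.0172]), array([ 0.0014, -0.0054,  0.0057]))
[ 58.5 -30.9 -32.8  25.7 -55.3  23. ]
```

```bash
python3 -m inch '[[0.02,0,-0.01,0,-0.005,0.005,1],[0.035,0,-0.017,0,-0.005,0.005,1],[0.035,0,-0.017,0,-0.005,0.005,1],[0.035,0,-0.017,0,-0.005,0.005,1]]'
python3 - <<'E'
from go import *
print(telemetry.get_obs())
p,d,c=shot('side','s2'); p2,d2,c2=shot('top','t2')
cv2.imwrite('pics/st2.png',np.vstack([p[0:260,120:520],p2[100:340,60:460]])[...,::-1])
for n,p,d,c in(('side',p,d,c),('top',p2,d2,c2)):
    hsv=cv2.cvtColor(p,cv2.COLOR_RGB2HSV)
    m=(cv2.inRange(hsv,(22,130,40),(34,255,255))>0)&(d>0)&(c[...,2]>.15)
    k,l,s,ce=cv2.connectedComponentsWithStats(m.astype(np.uint8))
    for i in range(1,k):
        if s[i,4]>20: q=c[l==i];print(n,ce[i],s[i,4],np.percentile(q,[2,50,98],axis=0).round(4).tolist())
    # crown: dark points above z .36 in the expected box
    b=(d>0)&(abs(c[...,1]-.298)<.02)&(c[...,2]>.33)&(c[...,2]<.5)&(c[...,0]>.42)&(c[...,0]<.54);q=c[b]
    if len(q):print(n,'crown mid',len(q),np.percentile(q,[1,50,99],axis=0).round(4).tolist())
    b=(d>0)&(c[...,1]>.2)&(c[...,1]<.36)&(c[...,2]>.4)&(c[...,2]<.5)&(c[...,0]>.42)&(c[...,0]<.54);q=c[b]
    if len(q):print(n,'crown all',len(q),np.percentile(q,[0,1,50,99,100],axis=0).round(4).tolist())
E
```

```text
time: 7.03
ee_pos: [0.4754, 0.3648, 0.3705]
tcp_rot: [179.7, 75.1, 179.6]
wrist_force: [0.3, -0.1, -1.7]
opening: 0.0072
{'time': 7.0333, 'q': array([ 61.28372046, -33.16280325, -36.87806093,  25.36837224,
       -58.00110503,  25.3377103 ]), 'qd': array([-0.88114222, -0.25496457,  2.73691195, -0.68605088,  0.04827798,
       -0.40040392]), 'joint_efforts': array([ 7.12071899e-01, -2.07095271e+01,  5.45716703e+01, -8.19129199e+00,
       -1.61442641e+00, -1.45945358e-02]), 'ee_pos': array([0.47542851, 0.36476325, 0.37052889]), 'tcp_rot': array([179.68420842,  75.07335655, 179.59395054]), 'wrist_force': array([ 0.26788334, -0.08440888, -1.65371745]), 'torque': array([ 0.11777026,  1.18316107, -0.02763758]), 'opening': 0.007219195024360196}
side [238.671875   6.515625] 64 [[0.4062, 0.2223, 0.2996], [0.4184, 0.3417, 0.3429], [0.4455, 0.3511, 0.392]]
side [247.11462451  29.99407115] 506 [[0.4082, 0.2198, 0.2856], [0.4345, 0.2272, 0.3142], [0.4749, 0.2395, 0.3555]]
side crown mid 4 [[0.4283, 0.3164, 0.3342], [0.432, 0.3173, 0.3398], [0.4384, 0.318, 0.3432]]
top [174.97916667 224.        ] 48 [[0.457, 0.2163, 0.2907], [0.4702, 0.2258, 0.3283], [0.4795, 0.2319, 0.3826]]
top [118.84792627 236.58986175] 217 [[0.4088, 0.3246, 0.3064], [0.439, 0.3419, 0.3509], [0.458, 0.3587, 0.3763]]
top [168.00404858 242.28744939] 247 [[0.4095, 0.2235, 0.3027], [0.427, 0.2307, 0.3462], [0.4471, 0.2474, 0.3592]]
top crown mid 298 [[0.4558, 0.2785, 0.4208], [0.4715, 0.2978, 0.4293], [0.4867, 0.3176, 0.4338]]
top crown all 1130 [[0.4203, 0.2155, 0.4003], [0.4309, 0.2163, 0.4012], [0.4709, 0.2804, 0.4285], [0.4875, 0.3549, 0.4341], [0.488, 0.3599, 0.4361]]
```

View pics/st2.png

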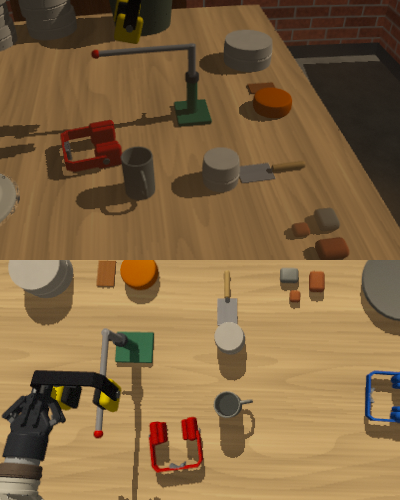

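Run:
```python
from go import *
f=np.load('pics/t2.npz');p,c,d=f['p'],f['c'],f['d']
b=(d>0)&(c[...,1]>.2)&(c[...,1]<.40)&(c[...,2]>.38)&(c[...,2]<.5)&(c[...,0]>.40)&(c[...,0]<.54);q=c[b]
for a in np.arange(.205,.40,.01):
    w=q[(q[:,1]>=a)&(q[:,1]<a+.01)]
    if len(w): print(round(a,3),len(w),w[:,0].min().round(4),w[:,0].max().round(4),np.median(w[:,2]).round(4),w[:,2].min().round(3))
# edges on colour: rows through crown
v,u=np.where(b);print('u',u.min(),u.max(),'v',v.min(),v.max())
im=cv2.resize(p[200:270,80:200],None,fx=6,fy=6,interpolation=cv2.INTER_NEAREST)
cv2.imwrite('pics/t2c.png',im[...,::-1])
```

```text
0.215 197 0.4459 0.4839 0.4088 0.38
0.225 99 0.4546 0.4866 0.4266 0.415
0.235 73 0.4574 0.4863 0.4295 0.423
0.245 68 0.4587 0.4875 0.4289 0.424
0.255 71 0.4586 0.4878 0.4293 0.423
0.265 79 0.455 0.4875 0.4287 0.417
0.275 77 0.4549 0.4872 0.4293 0.419
0.285 76 0.4564 0.4868 0.4292 0.421
0.295 74 0.456 0.4865 0.4292 0.42
0.305 100 0.4008 0.4863 0.4276 0.381
0.315 131 0.4006 0.488 0.4251 0.381
0.325 128 0.4066 0.4878 0.4261 0.381
0.335 102 0.4019 0.4876 0.4278 0.391
0.345 252 0.4015 0.4873 0.3994 0.38
0.355 118 0.4012 0.4795 0.3978 0.383
0.365 148 0.4009 0.4546 0.3966 0.38
0.375 94 0.4006 0.4519 0.3985 0.38
0.385 43 0.4067 0.4365 0.3948 0.388
0.395 26 0.4104 0.4337 0.3987 0.381
u 77 169 v 210 253
```

View pics/t2c.png

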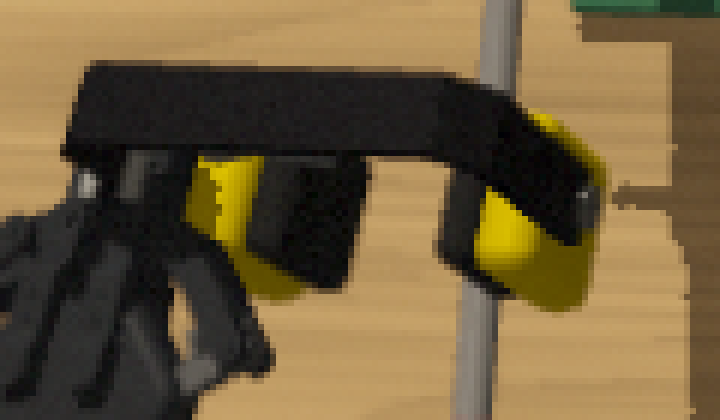

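The crown is level. Its centre is at y≈0.292, against 0.299 for the bar in the same camera, so I shift it +7 mm and descend to about 3 cm above contact.

```bash
python3 -m inch '[[0,0.007,0,0,0,0,1],[0.019,0.007,0.005,0,0,0,1],[0.044,0.007,0.012,0,0,0,1],[0.068,0.007,0.018,0,0,0,1],[0.092,0.007,0.025,0,0,0,1],[0.116,0.007,0.031,0,0,0,1],[0.135,0.007,0.036,0,0,0,1],[0.145,0.007,0.039,0,0,0,1],[0.15,0.007,0.04,0,0,0,1],[0.15,0.007,0.04,0,0,0,1],[0.15,0.007,0.04,0,0,0,1]]'
python3 - <<'E'
from go import *
o=telemetry.get_obs();print(o['q'].round(1),o['ee_pos'],o['wrist_force'],o['torque'])
p,d,c=shot('top','t3');p2,d2,c2=shot('side','s3')
b=(d>0)&(c[...,1]>.2)&(c[...,1]<.40)&(c[...,2]>.242)&(c[...,2]<.4)&(c[...,0]>.40)&(c[...,0]<.54);q=c[b]
for a in np.arange(.205,.38,.01):
    w=q[(q[:,1]>=a)&(q[:,1]<a+.01)]
    if len(w): print(round(a,3),len(w),w[:,0].min().round(4),w[:,0].max().round(4),np.median(w[:,2]).round(4))
a=cv2.resize(p[210:290,90:240],(600,320));e=cv2.resize(p2[10:80,180:330],(600,280))
cv2.imwrite('pics/st3.png',np.vstack([a,e])[...,::-1])
E
```

```text
time: 8.05
ee_pos: [0.4763, 0.3728, 0.2187]
tcp_rot: [178.9, 75.2, 178.8]
wrist_force: [-0.6, -0.4, -1.4]
opening: 0.007
[ 61.7 -27.4 -50.6   6.1 -58.5  25.8] [0.4763445  0.37283727 0.21868802] [-0.5602275  -0.35123801 -1.43157436] [0.13349052 1.19713149 0.01410404]
0.215 33 0.4526 0.48 0.252
0.225 80 0.4502 0.486 0.2642
0.235 59 0.4564 0.4879 0.2739
0.245 53 0.4579 0.4877 0.2749
0.255 48 0.4596 0.4874 0.2759
0.265 50 0.4595 0.4871 0.2755
0.275 52 0.4551 0.4868 0.275
0.285 55 0.4569 0.4865 0.2758
0.295 46 0.4569 0.4863 0.276
0.305 56 0.4564 0.4883 0.2756
0.315 66 0.4 0.4882 0.2749
0.325 87 0.4022 0.4879 0.2724
0.335 79 0.4069 0.4875 0.2734
0.345 80 0.4014 0.4874 0.2734
0.355 99 0.4011 0.4869 0.2552
0.365 41 0.4009 0.4847 0.2534
0.375 62 0.4004 0.4831 0.2497
```

View pics/st3.png

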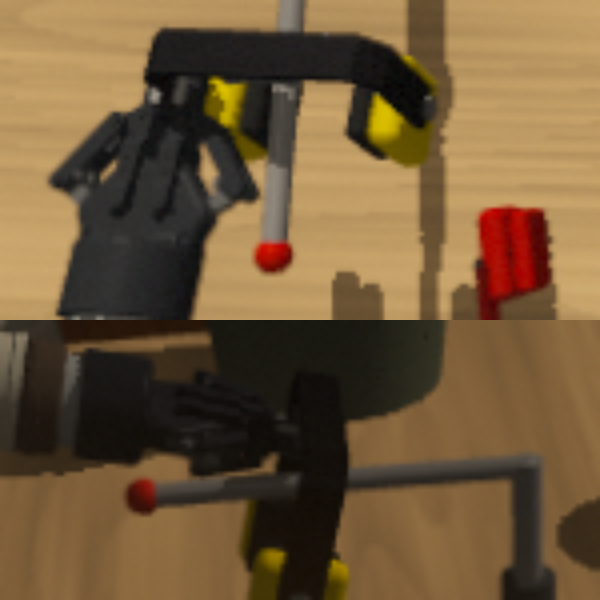

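Bar is centred under the crown in both views (top: bar at column 290 between the cups; side: bar passes through the band). I'm feeling down from here.

```bash
python3 -m inch '[[0.006,0,0.0016,0,0,0,1],[0.012,0,0.0032,0,0,0,1],[0.017,0,0.0045,0,0,0,1],[0.017,0,0.0045,0,0,0,1],[0.017,0,0.0045,0,0,0,1]]'
python3 -m inch '[[0.001,0,0.0003,0,0,0,1],[0.002,0,0.0005,0,0,0,1],[0.003,0,0.0008,0,0,0,1],[0.003,0,0.0008,0,0,0,1],[0.003,0,0.0008,0,0,0,1]]'
python3 -m inch '[[0.001,0,0.0003,0,0,0,1],[0.002,0,0.0005,0,0,0,1],[0.003,0,0.0008,0,0,0,1],[0.003,0,0.0008,0,0,0,1],[0.003,0,0.0008,0,0,0,1]]'
```

```text
time: 8.57
ee_pos: [0.4759, 0.3724, 0.1992]
tcp_rot: [179.4, 75.1, 179.2]
wrist_force: [0.3, 0.2, -2.4]
opening: 0.0065
time: 8.98
ee_pos: [0.476, 0.3726, 0.1969]
tcp_rot: [179.1, 75.2, 179.0]
wrist_force: [0.6, 0.1, -1.9]
opening: 0.0068
time: 9.4
ee_pos: [0.476, 0.3726, 0.1937]
tcp_rot: [179.2, 75.2, 179.0]
wrist_force: [0.6, -0.1, -1.9]
opening: 0.0069
```

```bash
python3 -m inch '[[0.001,0,0.0003,0,0,0,1],[0.002,0,0.0005,0,0,0,1],[0.002,0,0.0005,0,0,0,1],[0.002,0,0.0005,0,0,0,1]]'
python3 -m inch '[[0.001,0,0.0003,0,0,0,1],[0.0015,0,0.0004,0,0,0,1],[0.0015,0,0.0004,0,0,0,1],[0.0015,0,0.0004,0,0,0,1]]'
```

```text
time: 9.73
ee_pos: [0.4759, 0.3726, 0.1916]
tcp_rot: [179.2, 75.2, 179.1]
wrist_force: [-0.3, -0.0, -1.4]
opening: 0.0071
time: 10.07
ee_pos: [0.4759, 0.3726, 0.1901]
tcp_rot: [179.2, 75.2, 179.0]
wrist_force: [0.7, 1.0, -1.1]
opening: 0.0068
```

```bash
cat > f.py <<'E'
from go import *
o=telemetry.get_obs();print(o['wrist_force'].round(2),o['torque'].round(3),o['ee_pos'].round(4))
E
python3 f.py
python3 -m inch '[[0.0007,0,0.0002,0,0,0,1],[0.0015,0,0.0004,0,0,0,1],[0.0015,0,0.0004,0,0,0,1],[0.0015,0,0.0004,0,0,0,1]]' | grep force; python3 f.py
```

```text
[ 0.7   0.95 -1.13] [0.106 1.216 0.06 ] [0.4759 0.3726 0.1901]
wrist_force: [0.2, -0.4, -1.1]
[ 0.15 -0.42 -1.06] [0.099 1.126 0.059] [0.4759 0.3727 0.1886]
```

```bash
python3 -m inch '[[0.0007,0,0.0002,0,0,0,1],[0.0015,0,0.0004,0,0,0,1],[0.0015,0,0.0004,0,0,0,1],[0.0015,0,0.0004,0,0,0,1]]' | grep force; python3 f.py
```

```text
wrist_force: [0.3, -1.0, 2.1]
[ 0.32 -0.99  2.11] [-0.093  0.303 -0.017] [0.4761 0.3728 0.1878]
```

Contact: Fz rose about 3.3 N and the moment about x fell 0.2 N·m, which puts the load about 60–70 mm inward, at the crown's middle. I'm confirming it holds, then opening gradually.

```bash
python3 -m inch '[[0,0,0,0,0,0,1],[0,0,0,0,0,0,1],[0,0,0,0,0,0,1]]'; python3 f.py
python3 - <<'E'
from go import *
p,d,c=shot('top','t4');p2,d2,c2=shot('side','s4')
a=cv2.resize(p[210:290,90:240],(600,320));e=cv2.resize(p2[10:80,180:330],(600,280))
cv2.imwrite('pics/st4.png',np.vstack([a,e])[...,::-1])
b=(d>0)&(c[...,1]>.2)&(c[...,1]<.40)&(c[...,2]>.2)&(c[...,2]<.4)&(c[...,0]>.455)&(c[...,0]<.488);q=c[b]
for a in np.arange(.215,.38,.02):
    w=q[(q[:,1]>=a)&(q[:,1]<a+.02)]
    if len(w): print(round(a,3),len(w),np.median(w[:,2]).round(4))
E
```

```text
time: 10.98
ee_pos: [0.4761, 0.3727, 0.1876]
tcp_rot: [179.0, 75.2, 178.9]
wrist_force: [0.6, -0.2, 2.9]
opening: 0.0072
[ 0.59 -0.17  2.94] [-0.259  0.004 -0.087] [0.4761 0.3727 0.1876]
0.215 111 0.2307
0.235 100 0.2447
0.255 93 0.2453
0.275 101 0.2449
0.295 100 0.2446
0.315 91 0.2449
0.335 92 0.2453
0.355 65 0.2419
0.375 2 0.2294
```

View pics/st4.png

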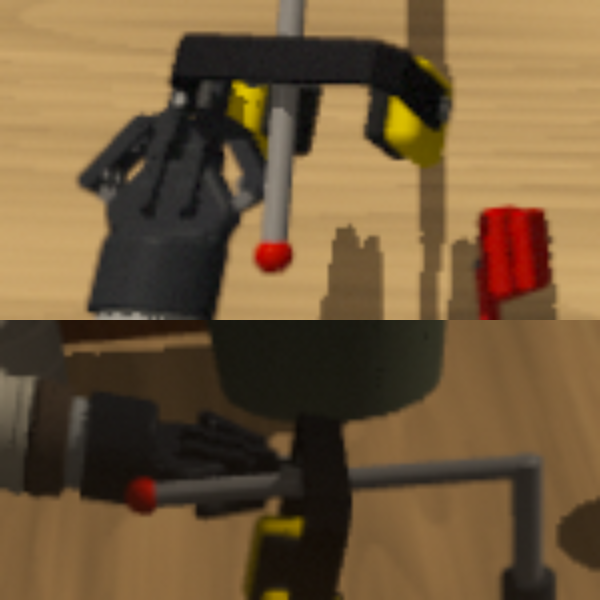

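Top view: bar at column 287 under the crown, whose flat spans columns 185–380. Side view: the band sits on the bar. The net press is about 2 N, so I release.

```bash
python3 -m inch '[[0,0,0,0,0,0,0.9],[0,0,0,0,0,0,0.87],[0,0,0,0,0,0,0.84],[0,0,0,0,0,0,0.81],[0,0,0,0,0,0,0.77],[0,0,0,0,0,0,0.72],[0,0,0,0,0,0,0.66],[0,0,0,0,0,0,0.6],[0,0,0,0,0,0,0.52],[0,0,0,0,0,0,0.45],[0,0,0,0,0,0,0.45],[0,0,0,0,0,0,0.45]]' 20; python3 f.py
python3 -m inch '[[0,0,0,0,0,0,0.45],[0,0,0,0,0,0,0.45],[0,0,0,0,0,0,0.45],[0,0,0,0,0,0,0.45],[0,0,0,0,0,0,0.45],[0,0,0,0,0,0,0.45],[0,0,0,0,0,0,0.45],[0,0,0,0,0,0,0.45],[0,0,0,0,0,0,0.45],[0,0,0,0,0,0,0.45],[0,0,0,0,0,0,0.45],[0,0,0,0,0,0,0.45]]' >/dev/null
python3 f.py
python3 - <<'E'
from go import *
p,d,c=shot('top','t5');p2,d2,c2=shot('side','s5')
a=cv2.resize(p[210:290,90:240],(600,320));e=cv2.resize(p2[10:80,180:330],(600,280))
cv2.imwrite('pics/st5.png',np.vstack([a,e])[...,::-1])
E
```

```text
time: 12.08
ee_pos: [0.4753, 0.3762, 0.1874]
tcp_rot: [178.4, 75.0, 178.7]
wrist_force: [3.4, 27.7, -6.1]
opening: 0.047
[ 3.45 27.71 -6.14] [0.912 1.461 3.334] [0.4753 0.3762 0.1874]
[ 4.66 27.   -7.33] [1.025 1.653 3.329] [0.4751 0.3762 0.1866]
```

View pics/st5.png

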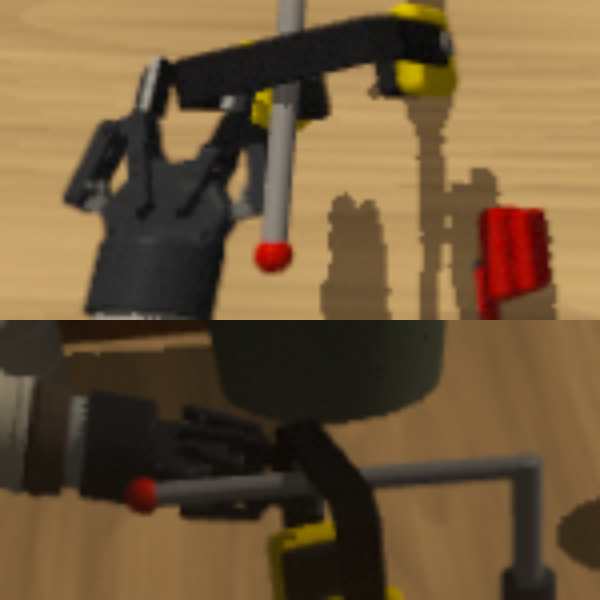

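The defenders have swung to hang but are yawed about 12°, and the wrist reads 28 N in +y: the inner knuckle is pressing the bar. I'm relieving that by closing slightly and shifting +y.

```bash
python3 -m inch '[[0,0.001,0,0,0,0,0.5],[0,0.002,0,0,0,0,0.54],[0,0.003,0,0,0,0,0.58],[0,0.003,0,0,0,0,0.58],[0,0.003,0,0,0,0,0.58]]'; python3 f.py
python3 - <<'E'
from go import *
p,d,c=shot('top','t6')
b=(d>0)&(c[...,1]>.2)&(c[...,1]<.42)&(c[...,2]>.17)&(c[...,2]<.3)&(c[...,0]>.40)&(c[...,0]<.56)
cv2.imwrite('pics/t6c.png',cv2.resize(p[205:285,90:210],(720,480),interpolation=cv2.INTER_CUBIC)[...,::-1])
q=c[b&(p.max(-1)<60)]
for a in np.arange(.205,.40,.0125):
    w=q[(q[:,1]>=a)&(q[:,1]<a+.0125)]
    if len(w):
        w=w[w[:,2]>w[:,2].max()-.012]; print(round(a,4),len(w),w[:,0].min().round(4),w[:,0].max().round(4),np.median(w[:,2]).round(4))
E
```

```text
time: 13.6
ee_pos: [0.476, 0.3755, 0.1869]
tcp_rot: [179.2, 75.2, 179.1]
wrist_force: [-0.4, 1.2, -0.6]
opening: 0.0358
[-0.35  1.16 -0.56] [0.005 0.886 0.103] [0.476  0.3755 0.1869]
0.2175 20 0.4764 0.5002 0.2289
0.23 45 0.4725 0.5012 0.2403
0.2425 57 0.4697 0.498 0.2442
0.255 54 0.4669 0.4949 0.2445
0.2675 56 0.4638 0.4919 0.2439
0.28 59 0.461 0.4914 0.244
0.2925 60 0.4557 0.4863 0.243
0.305 57 0.453 0.4834 0.2429
0.3175 55 0.4498 0.4806 0.2427
0.33 60 0.4469 0.4778 0.2428
0.3425 56 0.444 0.4748 0.2432
0.355 38 0.4416 0.4694 0.242
0.3675 8 0.4493 0.4672 0.2324
0.38 30 0.4002 0.4286 0.2209
0.3925 27 0.4001 0.4259 0.2216
```

View pics/t6c.png

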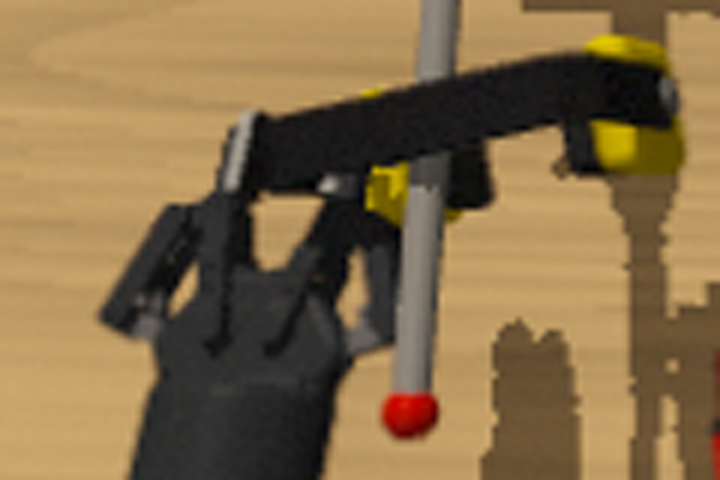

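Force is back to baseline. The crown is level at z≈0.243 with its middle at y≈0.296 on the bar. To back out clear of bar and ball, I turn the tool 8° so the knuckle swings away, then retreat along the fingers.

```bash
python3 -m inch '[[0,-0.002,0,0.034,0,0.009,0.58],[0,-0.0035,0,0.068,0,0.018,0.58],[0,-0.005,0,0.1,0,0.027,0.58],[0,-0.007,0,0.135,0,0.036,0.58],[0,-0.007,0,0.135,0,0.036,0.58]]'; python3 f.py
python3 -m inch '[[0,0,-0.003,0,0,0,0.58],[0,0,-0.006,0,0,0,0.58],[0,0,-0.01,0,0,0,0.58],[0,0,-0.015,0,0,0,0.58],[0,0,-0.015,0,0,0,0.58]]'; python3 f.py
```

```text
time: 14.07
ee_pos: [0.4762, 0.3689, 0.1874]
tcp_rot: [179.1, 75.1, 170.9]
wrist_force: [0.6, -0.1, -1.1]
opening: 0.0361
[ 0.6  -0.08 -1.05] [0.123 0.824 0.048] [0.4762 0.3689 0.1874]
time: 14.48
ee_pos: [0.4609, 0.3709, 0.1914]
tcp_rot: [179.0, 75.1, 170.9]
wrist_force: [-0.5, -0.6, -0.7]
opening: 0.0357
[-0.53 -0.63 -0.74] [0.157 0.882 0.044] [0.4609 0.3709 0.1914]
```

No contact force during the turn or the first 15 mm, so I continue backing out.

```bash
python3 -m inch '[[0,0,-0.005,0,0,0,0.58],[0,0,-0.01,0,0,0,0.58],[0,0,-0.016,0,0,0,0.58],[0,0,-0.022,0,0,0,0.58],[0,0,-0.03,0,0,0,0.58],[0,0,-0.03,0,0,0,0.58]]'; python3 f.py
python3 -m inch '[[0,0.003,-0.008,0,0,0,0.58],[0,0.006,-0.016,0,0,0,0.58],[0,0.01,-0.025,0,0,0,0.58],[0,0.02,-0.035,0,0,0,0.58],[0,0.03,-0.045,0,0,0,0.58],[0,0.04,-0.045,0,0,0,0.58],[0,0.05,-0.045,0,0,0,0.58],[0,0.05,-0.045,0,0,0,0.58]]'; python3 f.py
python3 - <<'E'
from go import *
for k in (7,8):
    p,d,c=shot('top',f't{k}');p2,d2,c2=shot('side',f's{k}')
    b=(d>0)&(c[...,1]>.2)&(c[...,1]<.42)&(c[...,2]>.17)&(c[...,2]<.3)&(c[...,0]>.42)&(c[...,0]<.56)
    q=c[b&(p.max(-1)<60)]
    for a in np.arange(.205,.40,.025):
        w=q[(q[:,1]>=a)&(q[:,1]<a+.025)]
        if len(w):
            w=w[w[:,2]>w[:,2].max()-.012]; print(round(a,4),len(w),w[:,0].mean().round(4),np.median(w[:,2]).round(4))
a=cv2.resize(p[205:285,90:210],(450,300));e=cv2.resize(p2[0:110,180:345],(450,300))
cv2.imwrite('pics/st8.png',np.vstack([a,e])[...,::-1])
E
```

```text
time: 14.98
ee_pos: [0.4321, 0.3752, 0.1993]
tcp_rot: [179.0, 75.1, 170.9]
wrist_force: [1.1, -0.4, 0.3]
opening: 0.0361
[ 1.07 -0.37  0.33] [0.158 0.876 0.001] [0.4321 0.3752 0.1993]
time: 15.65
ee_pos: [0.397, 0.4318, 0.2103]
tcp_rot: [179.0, 75.1, 170.9]
wrist_force: [0.1, -0.8, 0.2]
opening: 0.0356
[ 0.08 -0.79  0.15] [ 0.091  0.884 -0.004] [0.397  0.4318 0.2103]
0.205 20 0.4849 0.2282
0.23 100 0.4845 0.2431
0.255 113 0.4797 0.2441
0.28 115 0.4734 0.2435
0.305 119 0.4666 0.2429
0.33 110 0.4605 0.2428
0.355 41 0.4579 0.2418
0.205 18 0.4839 0.2277
0.23 107 0.4848 0.2431
0.255 113 0.4797 0.2446
0.28 119 0.4732 0.2432
0.305 112 0.4669 0.2432
0.33 115 0.4605 0.2427
0.355 40 0.4574 0.2414
```

View pics/st8.png

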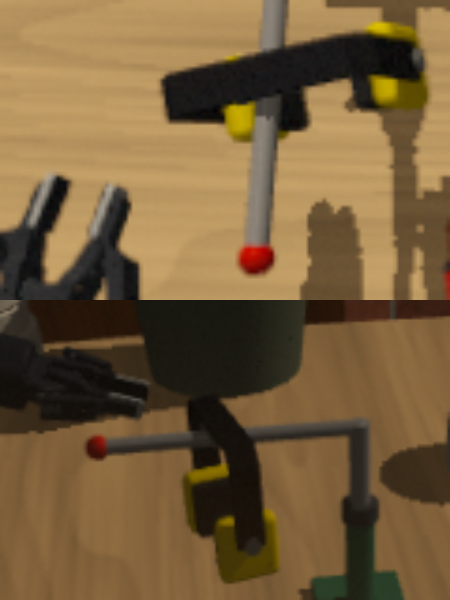

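The defenders hang freely: crown on the bar at (262,75), cups either side, gripper well clear. A last check after waiting covers stillness, bar height and the bystanders.

```bash
python3 -m inch '[[0,0.01,0,0,0,0,0.58],[0,0.02,0,0,0,0,0.58],[0,0.02,0,0,0,0,0.58],[0,0.02,0,0,0,0,0.58],[0,0.02,0,0,0,0,0.58],[0,0.02,0,0,0,0,0.58],[0,0.02,0,0,0,0,0.58],[0,0.02,0,0,0,0,0.58],[0,0.02,0,0,0,0,0.58],[0,0.02,0,0,0,0,0.58],[0,0.02,0,0,0,0,0.58],[0,0.02,0,0,0,0,0.58]]'
python3 - <<'E'
from go import *
p,d,c=shot('top','t9')
def diff(a,box):
    f=np.load(f'pics/{a}.npz')['p'].astype(int);u0,u1,v0,v1=box
    return int((abs(p.astype(int)-f).max(-1)[v0:v1,u0:u1]>25).sum())
print('vs t8 on rail',diff('t8',(115,215,205,285)))
for n,b in dict(mug=(268,320,228,262),mould_knife=(270,310,105,195),red=(200,270,255,320),blue=(420,485,205,270)).items(): print(n,diff('top0',b))
b=(c[...,2]>.2)&(c[...,2]<.26)&(abs(c[...,1]-.3)<.02)&(d>0)
for x in(.4,.55,.58): w=c[b&(abs(c[...,0]-x)<.01)];print(x,np.median(w,0))
print(telemetry.get_obs()['qd'].round(2)); order.job_done()
E
```

```text
time: 16.85
ee_pos: [0.3997, 0.4502, 0.2104]
tcp_rot: [179.1, 75.1, 171.0]
wrist_force: [0.6, -0.4, -0.4]
opening: 0.0355
vs t8 on rail 282
mug 0
mould_knife 0
red 574
blue 0
0.4 [0.39822186 0.29930106 0.23047074]
0.55 [0.54979047 0.2994793  0.23028776]
0.58 [0.58105494 0.29975596 0.23089564]
[-0.04 -0.01 -0.02  0.1  -0.02 -0.03]
the job is handed in; nothing more can be done
```

Run:
```python
import numpy as np,cv2
L=lambda n:np.load(f'pics/{n}.npz')
a,b,z=L('t9'),L('t8'),L('top0')
m=(abs(a['p'].astype(int)-b['p']).max(-1)>25); m[:205]=0;m[285:]=0;m[:,:115]=0;m[:,215:]=0
v,u=np.where(m);print('rail diff cols/rows',u.min(),u.max(),v.min(),v.max(),'on band',m[205:250,130:200].sum())
for n,q in(('t0',z),('t9',a)):
    h=cv2.inRange(cv2.cvtColor(q['p'],cv2.COLOR_RGB2HSV),(0,150,40),(8,255,255))[250:325,200:270]
    v,u=np.where(h>0);print(n,len(u),u.mean(),v.mean())
```

```text
rail diff cols/rows 115 127 254 284 on band 0
t0 1076 33.770446096654275 30.513011152416357
t9 1088 33.8327205882353 30.600183823529413
```

The yellow ear defenders are hanging on the steel rail, middle of the headband on the bar and one cup on each side. I handed the job in at about 17 s of the 61 s allowed.

**What I did:** I gripped them by the left band leg and lifted them. I tipped them to about 75° and carried them over the bar. I then felt down in small steps until the wrist force rose by 3–4.5 N (about 2 N more than their weight), and released.

**Last checks:**
- **Hanging still:** no pixel on the band changed over the last second. The crown is level at z ≈ 0.243, with its middle at y ≈ 0.296 against 0.299 for the bar.
- **Bar:** its height is unchanged at the positions I measured.
- **Bystanders:** the mug, mould, knife and blue look-alike show no change from the start. The red look-alike is in the same place; its pixel difference is most likely a shadow.
- **Robot:** stationary and clear of everything.

**What did not go cleanly:**
- **Bar contact:** while opening, the gripper pressed on something at about 28 N for around 1.5 s, most likely a knuckle against the bar. That is under the 40 N limit, and it was relieved by closing a little and moving off.
- **Yaw:** when I looked just after release, the defenders were turned about 13° about the vertical. They rest that way on the bar, and I did not correct it.

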